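Brace the tostonera in the corner stop

TASK

Push the closed square tostonera along the counter into the low steel corner stop, so that its hinged edge (the one opposite the handle) lies flush against the long arm and the neighbouring edge lies flush against the short arm, braced ready for pressing. Use the fingers only to push on the square body: do not lift or tip it, do not touch its handle, and leave the measuring cup, mortar and tub alone. Finish clear of everything.

Things in the scene. Friction and masses are not known exactly. Their poses are not given: they have to be found in the camera images.
- tostonera: closed oak press lying flat: square body 130 x 130 mm, 38 mm high, about 0.47 kg with handle (varies 0.7 to 1.4 times). Origin: centre of the square's underside, z up. Hinged edge: its +y side (two small steel hinges on top); the handle leaves the middle of its -y side; the +x side goes to the short arm. Starts turned at most 0.3 rad from the stop's axes.
- handle: the tostonera's double handle, rigid with the square, 24 mm wide (x), 90 mm long, from 4 to 36 mm above the counter. Origin: where it leaves the middle of the square's -y side, at counter height; it runs from there along its -y. Same axes as the tostonera. Not to be touched; 53 mm of plain edge is free on each side of it.
- tostonera_corner (a point): bottom corner of the square body between the hinged (+y) and +x edges, at (65, 65, 0) mm from the tostonera's origin, same axes
- corner_stop: L of dark steel bar fixed to the counter, 8 mm thick, 25 mm high. Origin: the inside corner at counter height. Long arm: runs 242 mm along -x, inner face at y = 0. Short arm: runs 118 mm along -y, inner face at x = 0. The tostonera belongs in the quadrant -x, -y, with its axes parallel to the stop's.
- stop_corner (a point): the inside corner of the stop at counter height, the same point and axes as corner_stop; tostonera_corner belongs here
- measuring_cup: glass cup, 90 mm across, 110 mm high, with a side handle at its +y. Origin: centre of its underside. To be left alone.
- mortar: stoneware mortar, 112 mm across, 75 mm high, its pestle leaning out to 125 mm high. Origin: centre of its underside. To be left alone.
- tub: closed plastic tub, 158 x 108 mm at its lid, 69 mm high. Origin: centre of its underside. To be left alone.

How it is judged:
By the outcome, as a careful person would: the job done as asked, in the order asked, and still so for the second after the job is handed in, with the robot touching nothing.
It also fails if it takes over 51 s, if anything falls off the work surface, if the arm or the gripper's body presses on something with over 40 N, if the wrist force passes 120 N, or if a joint passes its speed limit or range.

ROBOT

A 6-joint arm with a two-finger parallel gripper is mounted at the origin on the work surface. World frame = base frame: x ahead of the robot, y to its left, z up, the work surface at z = 0. Lengths are in mm, angles in rad, forces in N, time in s.
With the tool pointing down it reaches from about 400 to 825 mm from the base axis. Payload 7 kg.
Tool frame: the origin (TCP) lies midway between the tips of the shut fingers; the grasp point (between the pads) lies 19 mm behind it; z points along the fingers, y is the line along which they close (so a half turn about z gives the same grasp; the last joint's range is limited). The gripper opens to 85 mm and grips with 20 to 120 N. Pads are 22 mm wide; open, the fingers measure 114 mm over their backs; the gripper's body (76 mm by 85 mm) begins 54 mm behind the grasp point. The pads swing forward as they close: fully open they stand 13 mm farther back than shut.
Start: joints at [0.288, 0.359, 0.012, 0, -1.224, -0.288], TCP at [674.978, -0.019, 231.302] pointing down, gripper open.
Joint ranges: [-3.07, 3.07], [-1.43, 2.12], [-1.02, 1.25], [-3.03, 1.67], [-3.05, -0], [-3.03, 3.03]. Speed limits (rad/s): [2.39, 2.39, 3.01, 3.14, 3.14, 3.14].

INTERFACE

Orientations are given as a unit quaternion [x, y, z, w].
In Python, from rig import robot gives the robot as it stands. The module is installed in compiled form; this text tells all that it offers.
- The arm moves only by the tool jog_arm, never from a script. Its argument "increments" is a list of rows, each a list of 6 numbers: the shift along the tool's x, y, z scaled (see below), then the turn, a rotation vector about the tool's x, y, z scaled (see below). A call has 1 to 8 rows; each row is the pose to reach, as a shift and turn from the pose commanded when the call began, along the tool's axes at that moment; what a row does not reach only later rows make up. The controller multiplies each number of a shift by 0.75 m and each number of a turn by 1.5 rad. A row lasts 1/12 s, in which the tool goes at most 41.7 mm and 7.16 degrees, less where a joint would pass 70% of its speed; a pose out of reach is approached as far as the arm can. A call with a number of a shift or a turn outside -1 to 1 is refused whole. A call with a gripper value outside its range is refused whole. "jaw" is the opening, from 0 (shut) to 1 (fully open), set as the call begins (left out, the last holds). The fingers move at their own pace and stop on an object; the grip force is fixed at half the most. Time passes only in rows, so rows that repeat a pose let the fingers close. It gives the time, the measured TCP pose, the force, the opening and the grip force at its end, in the units of the state.
- robot.observe(): the state, without advancing time (a new reading comes with each control period).
- robot.snapshot(name): name is "scene" or "side" or "wrist"; returns a dict with "pixels" (384x512x3 uint8, red, green, blue), "z_map" (384x512 float32, mm along the optical axis (not along the pixel's ray), 0 where there is no reading), "camera_matrix" (3x3 intrinsics, pixels), "k1" (the pictures are not rectified: a ray, as slopes to the right and down, at radius r is drawn at 1 + k1 r^2 times it, then the intrinsics apply), "position" and "orientation" of the camera in the world. Camera axes: x right, y down, z forward; pixel columns grow to the right and rows downward; lengths in mm; the calibration is good to about 2 mm. A picture is of the moment at which its call begins.
- robot.hand_in(): hands the job in; it is judged then, once.
The state is a dict: "time_s": time; "qpos": joint angles; "dq": joint speeds; "effort": joint torques, N m; "ee_pos": TCP position; "eef_rot": TCP orientation; "ft_force": force on the tool from outside, world axes, zero at the start; "torque": the same for the moment, N m; "gripper_width": finger opening in mm; "finger_force": force on a finger pad.
Only numpy, scipy, OpenCV 4.12 (cv2) and the standard library are available. Lean on these libraries where they do the work, as an engineer would, in place of code of your own. Each camera call takes 0.05 s, during which the arm holds its last target. There are 200 camera calls.

## Working session

There is one attempt and no reset: what is moved stays moved. The work goes in short steps, Python scripts to look and compute and a tool call to move; the robot and the scene stay as the last step left them, time stands still between calls to the robot, and variables do not carry over. Pictures are saved under pics/ and viewed, at most 10 in all, crops included, and the job is handed in when it is done.

Besides the shell and the picture viewer there is one more tool, called after "Call:" as name([rows], argument=value, ...), one row to a line, values as JSON. jog_arm: Moves the arm, as the interface text tells. Its arguments: {"type":"object","properties":{"increments":{"type":"array"},"jaw":{"type":"number"}},"required":["increments"]}

```bash
mkdir -p pics
cat > h.py <<'E'
import numpy as np, cv2
from scipy.spatial.transform import Rotation as R
from rig import robot
def shot(n,name):
    s=robot.snapshot(n); np.savez(''+name+'.npz',**s); cv2.imwrite(f'pics/{name}.png',s['pixels'][:,:,::-1]); return s
def rays(s,uv):
    K=np.array(s['camera_matrix'],float); k=float(s['k1'])
    p=cv2.undistortPoints(np.array(uv,float).reshape(-1,1,2),K,np.array([k,0,0,0,0.])).reshape(-1,2)
    M=R.from_quat(s['orientation']).as_matrix()
    return np.array(s['position'],float), np.c_[p,np.ones(len(p))]@M.T
def onplane(s,uv,z):
    o,d=rays(s,uv); return o+d*((z-o[2])/d[:,2])[:,None]
def cloud(s):
    z=s['z_map']; v,u=np.mgrid[:z.shape[0],:z.shape[1]]
    o,d=rays(s,np.c_[u.ravel(),v.ravel()]); P=o+d*z.ravel()[:,None]; P[z.ravel()==0]=np.nan
    return P.reshape(*z.shape,3)
E
python3 - <<'E'
from h import *
o=robot.observe(); print(o)
for n in ['scene','side','wrist']:
    s=shot(n,n+'0'); print(n,s['position'],s['orientation'],s['k1'],s['camera_matrix'].tolist())
a=[cv2.imread(f'pics/{n}0.png') for n in ['scene','side','wrist']]
E
```

```text
{'time_s': 0.0, 'qpos': array([ 2.88119351e-01,  3.59392970e-01,  1.10768103e-02, -3.47154137e-04,
       -1.22407702e+00, -2.88097729e-01]), 'dq': array([-8.31089282e-04,  2.63039622e-04,  1.70050018e-03,  6.65733861e-05,
        9.24994892e-04, -3.39232486e-04]), 'effort': array([ 2.55543900e-04, -5.83324420e+01,  2.93422562e+01,  6.93659976e+00,
       -6.00149287e-03, -1.14765509e-06]), 'ee_pos': array([ 6.74534894e+02, -9.68622425e-03,  2.30368085e+02]), 'eef_rot': array([-7.07072390e-01,  7.07140701e-01,  5.24319696e-04, -6.23866760e-04]), 'ft_force': array([-1.22095438, -0.76555443, -1.07465054]), 'torque': array([ 0.0044263 ,  0.01160345, -0.02049558]), 'finger_force': 0.0, 'gripper_width': 85.37023936343347}
scene [1662.33628624 -267.46097593  954.30081533] [ 0.69979597  0.57545496 -0.26205111 -0.33236487] -0.07054790031449922 [[437.25888836374617, 0.0, 254.0455078726527], [0.0, 437.25888836374617, 190.9118739428857], [0.0, 0.0, 1.0]]
side [ 331.90211436 1025.39167376  958.44121232] [-0.09992955  0.90189447 -0.41720769  0.05038038] -0.06666114649729028 [[414.42716634107643, 0.0, 248.7212962532913], [0.0, 414.42716634107643, 191.7118966654407], [0.0, 0.0, 1.0]]
wrist [675.02583903 -71.17952237 374.25661865] [ 4.85533558e-04  9.90016256e-01  1.40947617e-01 -1.16036326e-03] -0.028033741741212235 [[271.7946045925982, 0.0, 255.32359525093332], [0.0, 271.7946045925982, 190.41877003968662], [0.0, 0.0, 1.0]]
```

View pics/scene0.png

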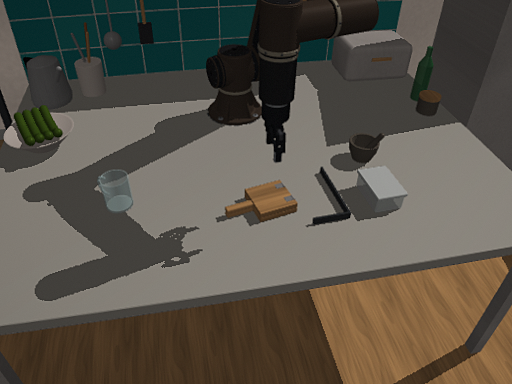

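View pics/side0.png

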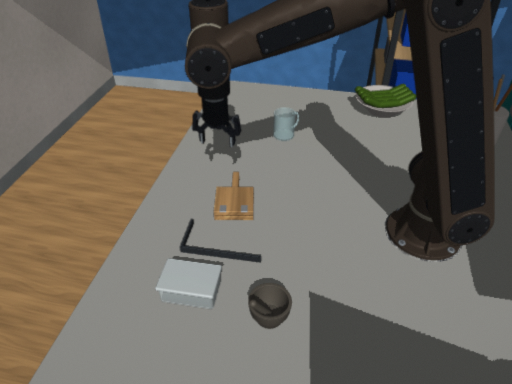

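View pics/wrist0.png

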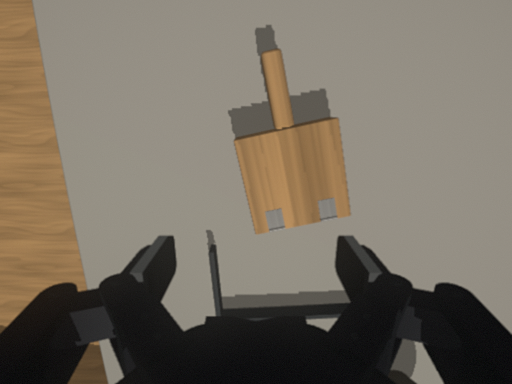

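The three views agree. In the wrist view the body is centred near (293,175), its hinges face down toward the long arm (row ~310), and the short arm is at column ~215. In the scene view the tostonera is at (270,200) and the stop's corner at (348,215). The tub is just beyond the long arm. Next I'll measure.

```bash
cat > meas.py <<'E'
from h import *
def body(s, zt=38.):
    """square body from orange mask; top-face contour cast onto z=zt"""
    P=cloud(s); hsv=cv2.cvtColor(s['pixels'],cv2.COLOR_RGB2HSV)
    near=(P[...,0]>450)&(P[...,0]<900)&(P[...,1]>-300)&(P[...,1]<150)&(P[...,2]<70)
    org=(hsv[...,0]<25)&(hsv[...,1]>90)&(hsv[...,2]>60)&near
    top=near&(P[...,2]>30)&(P[...,2]<50)
    zz=np.median(P[...,2][org&top])
    m=(near&top&(P[...,2]>33)).astype(np.uint8)   # include hinges
    n,l,st,_=cv2.connectedComponentsWithStats(m); m=(l==1+np.argmax(st[1:,4])).astype(np.uint8)
    v,u=np.nonzero(m); Q=onplane(s,np.c_[u,v],zt)[:,:2]
    # rasterise in mm (top-down), drop handle by opening
    O=np.array([450,-350]); g=np.zeros((500,500),np.uint8)
    for q in Q-O:
        if 3<q[0]<496 and 3<q[1]<496: cv2.circle(g,(int(round(q[0])),int(round(q[1]))),2,255,-1)
    g=cv2.morphologyEx(g,cv2.MORPH_CLOSE,np.ones((7,7))); g=cv2.erode(g,np.ones((3,3)))
    b=cv2.morphologyEx(g,cv2.MORPH_OPEN,cv2.getStructuringElement(cv2.MORPH_ELLIPSE,(51,51)))
    c=max(cv2.findContours(b,0,1)[0],key=cv2.contourArea)
    (x,y),wh,a=cv2.minAreaRect(c); a=(a+45)%90-45
    return np.array([x,y])+O,wh,np.deg2rad(a),zz
def stop(s):
    P=cloud(s); V=s['pixels'].max(2)
    m=(P[...,0]>450)&(P[...,0]<900)&(P[...,1]>-150)&(P[...,1]<160)&(P[...,2]>17)&(P[...,2]<32)&(V<70)
    n,l,st,_=cv2.connectedComponentsWithStats(m.astype(np.uint8)); 
    return P[m],P
E
python3 - <<'E'
from meas import *
for n in ['scene0','side0','wrist0']:
    s=dict(np.load(n+'.npz')); print(n,body(s))
    Q,P=stop(s)
    print(len(Q), np.nanmedian(Q[:,2]),Q.min(0),Q.max(0))
    g=np.full((350,450,3),255,np.uint8)
    for q in Q: cv2.circle(g,(int(q[0]-450),int(q[1]+150)),1,(0,0,0),-1)
    cv2.imwrite(f'pics/st_{n}.png',g)
a=np.hstack([cv2.imread(f'pics/st_{n}.png') for n in ['scene0','side0','wrist0']]); cv2.imwrite('pics/st.png',cv2.resize(a,(800,207)))
E
```

```text
scene0 (array([628.02798462,  12.07131958]), (134.68038940429688, 137.44198608398438), np.float64(0.2140606939418523), np.float64(39.4149966641607))
161 25.930631500644267 [ 576.25907911 -136.9793139    17.00837499] [746.28800868 159.98589045  31.98803686]
side0 (array([622.34776306,  15.53076172]), (128.49118041992188, 133.46766662597656), np.float64(0.20539538361073653), np.float64(38.201743599649944))
20 24.235737220004125 [729.50633043 125.97415637  19.10310804] [736.55058008 157.70231738  27.19788966]
wrist0 (array([624.96710205,   9.33135986]), (131.64266967773438, 136.44033813476562), np.float64(0.21214375058921325), np.float64(39.01288562823203))
150 25.77406594804077 [732.43890784 121.05625817  17.04693601] [741.0836483  159.54498294  27.67953474]
```

View pics/st.png

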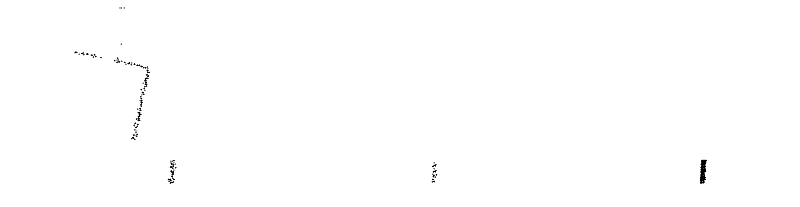

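The stop's arms show up, but my region cut them off at y = 160. I'll widen it and fit the arm faces.

```bash
cat >> meas.py <<'E'
def stopfit(s,V0=80):
    P=cloud(s); V=s['pixels'].max(2)
    return P[(P[...,0]>430)&(P[...,0]<900)&(P[...,1]>110)&(P[...,1]<330)&(P[...,2]>19)&(P[...,2]<32)&(V<V0)]
E
python3 - <<'E'
from meas import *
ims=[]
for n in ['scene0','side0','wrist0']:
    s=dict(np.load(n+'.npz')); Q=stopfit(s)
    print(n,len(Q),np.median(Q[:,2]))
    g=np.full((240,480,3),255,np.uint8)
    for q in Q: cv2.circle(g,(int(q[0]-430),int(q[1]-100)),1,(0,0,0),-1)
    ims.append(g)
    # short arm: y 130..215, x near 735
    sh=Q[(Q[:,1]>130)&(Q[:,1]<215)&(Q[:,0]>700)&(Q[:,0]<770)]
    lo=Q[(Q[:,0]>480)&(Q[:,0]<715)&(Q[:,1]>215)&(Q[:,1]<270)]
    for nm,q,i,j in(('short x(y)',sh,1,0),('long y(x)',lo,0,1)):
        if len(q)<10: continue
        p=np.polyfit(q[:,i],q[:,j],1)
        for _ in range(3):
            r=q[:,j]-np.polyval(p,q[:,i]); k=abs(r-np.median(r))<7; p=np.polyfit(q[k,i],q[k,j],1)
        r=q[k,j]-np.polyval(p,q[k,i]); print(nm,len(q),p,np.percentile(r,[2,98]),q[:,i].min(),q[:,i].max())
    for cn,c in (('tub',(0,0)),):
        T=cloud(s); t=T[(T[...,2]>60)&(T[...,2]<78)&(T[...,1]>230)&(T[...,1]<480)&(T[...,0]>560)&(T[...,0]<900)]
        if len(t)>50: print('tub',len(t),cv2.minAreaRect(t[:,:2].astype(np.float32)))
cv2.imwrite('pics/st2.png',cv2.resize(np.vstack(ims),(400,600)))
E
```

```text
scene0 296 25.39741858322168
short x(y) 77 [-6.17099991e-02  7.49670417e+02] [-5.19684446  4.40309451] 131.54168302040358 214.6093069553944
long y(x) 148 [5.35958016e-02 2.02065431e+02] [-4.21550466  5.46963378] 491.1640329466402 714.3047334938522
tub 1019 ((657.5175170898438, 379.7247314453125), (160.4161376953125, 111.67574310302734), 3.3570144176483154)
side0 337 24.244981342418896
short x(y) 51 [-4.50235191e-02  7.39579691e+02] [-2.85759323  3.49957874] 130.66856791880844 214.69455155530216
long y(x) 251 [5.52535232e-02 2.06608652e+02] [-5.62491126  4.57349237] 485.13873202251256 714.0236262541482
tub 1937 ((651.304931640625, 381.9095764160156), (156.93463134765625, 111.99301147460938), 3.024390697479248)
wrist0 866 25.11381846715193
short x(y) 270 [-5.30885309e-02  7.43810977e+02] [-3.05585038  3.71783615] 130.02478350957404 214.99916828093234
long y(x) 499 [4.28411621e-02 2.07350607e+02] [-2.17746841  4.69791985] 536.1800855748332 709.5188413053681
```

View pics/st2.png

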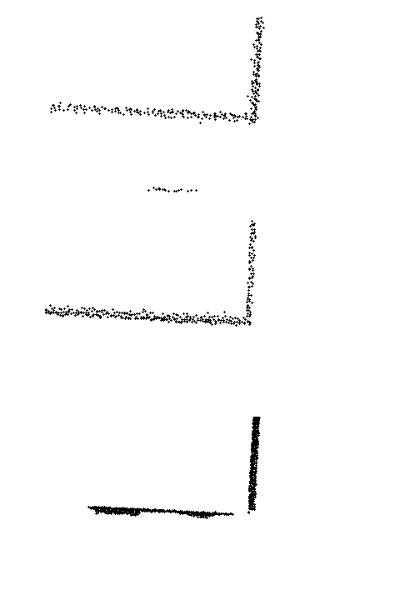

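The scene dots at (175,190) are other dark points, not the stop. The arms are clear: stop yaw is about 0.053, with its inner corner near (727,238). The body is at (625,12) with yaw about 0.21. 

The fingers will straddle the handle and push the -y edge, then push the -x edge along the long arm. First I'll hover behind the body.

Call:
jog_arm([
  [0.04,0.012,0.05,0,0,-0.05],
  [0.08,0.026,0.1,0,0,-0.1],
  [0.116,0.038,0.15,0,0,-0.141],
  [0.116,0.038,0.2,0,0,-0.141],
  [0.116,0.038,0.227,0,0,-0.141],
  [0.116,0.038,0.227,0,0,-0.141],
], jaw=1)

```text
time_s: 0.65
ee_pos: [641.0, -88.3, 53.7]
eef_rot: [0.777, -0.63, -0.005, 0.004]
ft_force: [-1.6, -0.6, -1.5]
gripper_width: 85.1
finger_force: 0.0
```

Run:
```python
from meas import *
o=robot.observe(); print(o['time_s'],o['ee_pos'],R.from_quat(o['eef_rot']).as_matrix().round(3).tolist(),o['ft_force'])
s=shot('wrist','w1'); print(body(s)); s=shot('side','s1'); print(body(s))
P=cloud(s); t=P[(P[...,2]>50)&(P[...,2]<130)&(P[...,0]>400)&(P[...,0]<570)&(P[...,1]>230)&(P[...,1]<480)]; print('mortar',np.percentile(t,[1,50,99],axis=0))
```

```text
0.65 [640.99934786 -88.32767354  53.70932483] [[0.207, -0.978, -0.012], [-0.978, -0.207, -0.0], [-0.002, 0.012, -1.0]] [-1.57191772 -0.62310449 -1.46358152]Traceback (most recent call last):
  File "<stdin>", line 3, in <module>
  File "meas.py", line 18, in body
    c=max(cv2.findContours(b,0,1)[0],key=cv2.contourArea)
ValueError: max() iterable argument is empty
```

View pics/w1.png

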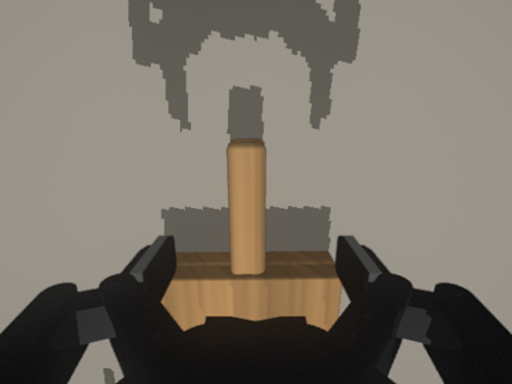

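The handle is straight and centred at column 248, against a finger midpoint of about 256. The body's -y edge is at row ~275. I'll let the arm settle, then check the geometry numerically.

Call:
jog_arm([
  [0,0,0,0,0,0],
  [0,0,0,0,0,0],
  [0,0,0,0,0,0],
])

```text
time_s: 0.95
ee_pos: [648.4, -86.3, 63.8]
eef_rot: [0.778, -0.628, 0.002, -0.001]
ft_force: [0.5, -1.0, 0.1]
gripper_width: 85.4
finger_force: 0.0
```

Run:
```python
from meas import *
o=robot.observe(); p=o['ee_pos'];M=R.from_quat(o['eef_rot']).as_matrix(); print(o['time_s'],p,M.round(3).tolist())
s=shot('wrist','w2')
P=cloud(s); q=(P-p)@M   # tool frame
h=q[(P[...,2]>25)&(P[...,2]<45)&(q[...,0]>0)&(abs(q[...,1])<40)]; print('handle', np.percentile(h,[1,50,99],axis=0).round(1))
b=q[(P[...,2]>33)&(P[...,2]<45)&(abs(q[...,1])>25)&(abs(q[...,1])<60)&(q[...,0]<0)]; print('edge x',np.percentile(b,[1,50,99],axis=0).round(1))
s=shot('side','s2'); print(body(s))
P=cloud(s); t=P[(P[...,2]>50)&(P[...,2]<130)&(P[...,0]>400)&(P[...,0]<570)&(P[...,1]>230)&(P[...,1]<480)]; print('mortar',np.percentile(t,[1,50,99],axis=0))
```

```text
0.95 [648.42547083 -86.34743395  63.81365385] [[0.211, -0.977, 0.004], [-0.978, -0.211, 0.0], [0.001, -0.004, -1.0]]
handle [[ 0.5 -9.1 25.3]
 [29.   2.4 26.9]
 [53.9 14.3 31.6]]
edge x [[-86.3 -59.1  23.3]
 [-56.2  25.   24.7]
 [-35.6  59.   29.9]]
(array([622.4085083,  15.5597229]), (128.44754028320312, 133.4947967529297), np.float64(0.20749621823664555), np.float64(38.01513722915769))
mortar [[401.11689253 360.04057657  50.69021507]
 [441.80176113 441.52719857  73.22322488]
 [477.54586952 467.6002823  124.19965962]]
```

Call:
jog_arm([
  [0,0.003,0.02,0,0,0],
  [0,0.003,0.04,0,0,0],
  [0,0.003,0.055,0,0,0],
  [0,0.003,0.065,0,0,0],
  [0,0.003,0.072,0,0,0],
  [0,0.003,0.077,0,0,0],
  [0,0.003,0.077,0,0,0],
  [0,0.003,0.077,0,0,0],
])

```text
time_s: 1.72
ee_pos: [644.6, -87.5, 3.6]
eef_rot: [0.778, -0.628, 0.0, -0.0]
ft_force: [0.7, -0.2, 0.5]
gripper_width: 85.5
finger_force: 0.0
```

Call:
jog_arm([
  [-0.008,0,0,0,0,0],
  [-0.016,0,0,0,0,0],
  [-0.024,0,0,0,0,0],
  [-0.03,0,0,0,0,0],
  [-0.036,0,0,0,0,0],
  [-0.042,0,0,0,0,0],
  [-0.048,0,0,0,0,0],
  [-0.054,0,0,0,0,0],
])

```text
time_s: 2.38
ee_pos: [636.0, -47.7, 3.6]
eef_rot: [0.778, -0.628, 0.0, -0.0]
ft_force: [1.3, -3.4, 2.1]
gripper_width: 85.3
finger_force: 1.9
```

Run:
```python
from meas import *
o=robot.observe(); p=o['ee_pos'];print(p,o['ft_force'],o['torque'])
s=shot('side','s3'); print(body(s))
```

```text
[635.97746313 -47.68921732   3.60884374] [ 1.27109537 -3.43269366  2.10276629] [-1.2709473  -0.22456961  0.02975976]
(array([619.83169556,  27.78536987]), (128.51116943359375, 136.962158203125), np.float64(0.21109333327625876), np.float64(38.237910545454156))
```

Call:
jog_arm([
  [-0.01,-0.003,0,0,0,0.01],
  [-0.02,-0.006,0,0,0,0.024],
  [-0.03,-0.009,0,0,0,0.038],
  [-0.04,-0.012,0,0,0,0.052],
  [-0.05,-0.015,0,0,0,0.066],
  [-0.06,-0.018,0,0,0,0.08],
  [-0.07,-0.021,0,0,0,0.094],
  [-0.08,-0.024,0,0,0,0.105],
])

```text
time_s: 3.1
ee_pos: [640.1, 14.5, 3.2]
eef_rot: [0.726, -0.688, -0.0, 0.001]
ft_force: [-0.1, -4.0, 2.8]
gripper_width: 85.2
finger_force: 1.8
```

Run:
```python
from meas import *
o=robot.observe(); p=o['ee_pos'];print(p,o['ft_force'],o['torque'])
s=shot('side','s4'); print(body(s))
```

```text
[640.08954531  14.51843897   3.16701219] [-0.14846541 -4.00891955  2.80644357] [-1.20214243  0.3256543   0.05034297]
(array([635.03768921,  84.52069092]), (130.01925659179688, 122.94756317138672), np.float64(0.03844258885486089), np.float64(38.211354341960146))
```

Call:
jog_arm([
  [-0.011,-0.0015,0,0,0,0],
  [-0.022,-0.003,0,0,0,0],
  [-0.033,-0.0045,0,0,0,0],
  [-0.044,-0.006,0,0,0,0],
  [-0.055,-0.0075,0,0,0,0],
  [-0.066,-0.009,0,0,0,0],
  [-0.077,-0.0105,0,0,0,0],
  [-0.085,-0.012,0,0,0,0],
])

```text
time_s: 3.82
ee_pos: [646.3, 79.9, 3.2]
eef_rot: [0.726, -0.688, -0.0, 0.0]
ft_force: [-0.3, -2.1, -1.1]
gripper_width: 85.2
finger_force: 1.2
```

Run:
```python
from meas import *
o=robot.observe(); p=o['ee_pos'];print(p,o['ft_force'],o['torque'])
s=shot('side','s5'); print(body(s)); s=shot('scene','c5'); print(body(s))
```

```text
[646.30774735  79.87564225   3.17366433] [-0.2988056  -2.08086098 -1.14299615] [-0.92267012  0.08438456  0.03476843]
(array([629., 117.]), (102.0, 56.0), np.float64(0.0), np.float64(38.172436142658626))Traceback (most recent call last):
  File "<stdin>", line 3, in <module>
  File "meas.py", line 18, in body
    c=max(cv2.findContours(b,0,1)[0],key=cv2.contourArea)
ValueError: max() iterable argument is empty
```

View pics/s5.png

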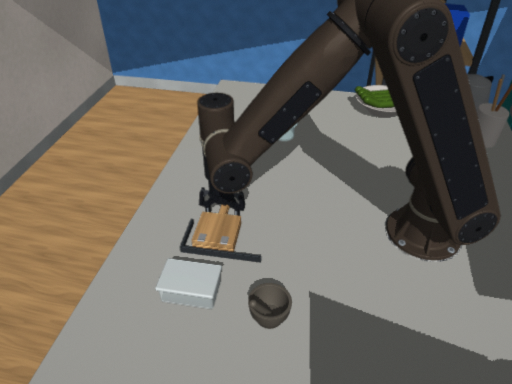

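The body is at (217,230) in the side view with its hinges facing the long arm. About 15 mm remains, and the gap to the short arm is open. I'll ease it in.

Call:
jog_arm([
  [-0.005,0,0,0,0,0],
  [-0.009,0,0,0,0,0],
  [-0.012,0,0,0,0,0],
  [-0.015,0,0,0,0,0],
  [-0.017,0,0,0,0,0],
  [-0.019,0,0,0,0,0],
])

```text
time_s: 4.42
ee_pos: [645.5, 92.8, 3.3]
eef_rot: [0.726, -0.688, 0.0, 0.0]
ft_force: [-0.6, -1.3, 0.4]
gripper_width: 85.2
finger_force: 1.3
```

Call:
jog_arm([
  [-0.002,0,0,0,0,0],
  [-0.004,0,0,0,0,0],
  [-0.006,0,0,0,0,0],
  [-0.006,0,0,0,0,0],
])

```text
time_s: 4.75
ee_pos: [645.4, 93.7, 3.4]
eef_rot: [0.726, -0.688, 0.001, 0.002]
ft_force: [4.7, -20.3, 1.2]
gripper_width: 85.6
finger_force: 10.3
```

Contact with the long arm at 20 N. I'll back straight off, then lift.

Call:
jog_arm([
  [0.008,0,0,0,0,0],
  [0.02,0,0,0,0,0],
  [0.035,0,0,0,0,0],
  [0.035,0,-0.02,0,0,0],
  [0.035,0,-0.07,0,0,0],
  [0.035,0,-0.12,0,0,0],
  [0.035,0,-0.17,0,0,0],
  [0.035,0,-0.19,0,0,0],
])

```text
time_s: 5.42
ee_pos: [649.2, 71.5, 151.9]
eef_rot: [0.726, -0.687, 0.002, -0.003]
ft_force: [1.6, 0.2, -0.2]
gripper_width: 85.3
finger_force: 0.0
```

```bash
sed -i 's/\[...,1\]<150)&(P\[...,2\]<70)/[...,1]<260)\&(P[...,2]<70)/' meas.py
python3 - <<'E'
from meas import *
o=robot.observe(); p=o['ee_pos'];print(o['time_s'],p,o['ft_force'],o['torque'])
for n in ['side','scene','wrist']:
    s=shot(n,n+'6')
    try: print(n,body(s))
    except Exception as e: print(n,e)
    Q=stopfit(s)
    sh=Q[(Q[:,1]>130)&(Q[:,1]<225)&(Q[:,0]>715)&(Q[:,0]<760)]; lo=Q[(Q[:,0]>480)&(Q[:,0]<700)&(Q[:,1]>222)&(Q[:,1]<260)]
    if len(sh)>9: print('sh',np.polyfit(sh[:,1]-170,sh[:,0],1))
    if len(lo)>9: print('lo',np.polyfit(lo[:,0]-640,lo[:,1],1))
E
```

```text
5.4167 [649.17818118  71.45422578 151.90286316] [ 1.60622627  0.19599124 -0.18978859] [ 0.05813541 -0.12251441  0.03934035]
side max() iterable argument is empty
sh [-5.00781492e-02  7.31583499e+02]
lo [5.63787181e-02 2.42254880e+02]
scene max() iterable argument is empty
sh [-5.37993648e-02  7.37726103e+02]
lo [6.91808467e-02 2.38368710e+02]
wrist (array([644. , 123.5]), (51.0, 132.0), np.float64(0.0), np.float64(38.92321165505038))
sh [-3.04285800e-02  7.33725385e+02]
lo [6.90296754e-02 2.36924249e+02]
```

Call:
jog_arm([
  [-0.02,0.02,0,0,0,0.08],
  [-0.04,0.04,0,0,0,0.16],
  [-0.06,0.06,0,0,0,0.24],
  [-0.08,0.08,0,0,0,0.32],
  [-0.1,0.1,0,0,0,0.4],
  [-0.12,0.12,0,0,0,0.48],
  [-0.121,0.131,0,0,0,0.56],
  [-0.121,0.131,0,0,0,0.64],
], jaw=0.6)

```text
time_s: 6.23
ee_pos: [541.4, 156.8, 144.6]
eef_rot: [-0.324, 0.946, 0.0, -0.001]
ft_force: [-0.1, -0.9, -0.1]
gripper_width: 51.3
finger_force: 0.0
```

Call:
jog_arm([
  [0,0,0,0,0,0.08],
  [0,0,0,0,0,0.16],
  [0,0,0,0,0,0.24],
  [0,0,0,0,0,0.32],
  [0,0,0,0,0,0.4],
  [0,0,0,0,0,0.407],
  [0,0,0,0,0,0.407],
  [0,0,0,0,0,0.407],
])

```text
time_s: 6.9
ee_pos: [543.4, 156.3, 145.1]
eef_rot: [-0.029, 1.0, -0.0, -0.001]
ft_force: [-0.6, -0.3, -0.5]
gripper_width: 51.1
finger_force: 0.0
```

Run:
```python
from meas import *
o=robot.observe(); p=o['ee_pos'];M=R.from_quat(o['eef_rot']).as_matrix();print(o['time_s'],p,M[:,0].round(3),o['qpos'].round(2))
for n in ['side','scene','wrist']:
    s=shot(n,n+'7')
    try: print(n,body(s))
    except Exception as e: print(n,e)
    Q=stopfit(s)
    sh=Q[(Q[:,1]>130)&(Q[:,1]<225)&(Q[:,0]>715)&(Q[:,0]<760)]; lo=Q[(Q[:,0]>480)&(Q[:,0]<700)&(Q[:,1]>222)&(Q[:,1]<260)]
    if len(sh)>9: print('sh',np.polyfit(sh[:,1]-170,sh[:,0],1))
    if len(lo)>9: print('lo',np.polyfit(lo[:,0]-640,lo[:,1],1))
s=dict(np.load('wrist7.npz'))
cv2.imwrite('pics/w7.png',np.hstack([s['pixels'][:,:,::-1]]))
```

```text
6.9 [543.3834225  156.2746705  145.10814277] [-0.998 -0.058  0.001] [ 0.63  0.25 -0.35 -0.   -0.97 -2.14]
side max() iterable argument is empty
sh [-5.27260352e-02  7.31694640e+02]
lo [5.73068168e-02 2.42226227e+02]
scene max() iterable argument is empty
sh [-6.17387458e-02  7.38130820e+02]
lo [6.37497035e-02 2.37873923e+02]
wrist (array([635., 127.]), (44.0, 118.0), np.float64(0.0), np.float64(38.9565270171298))
lo [6.20007333e-02 2.37938192e+02]
```

View pics/side7.png

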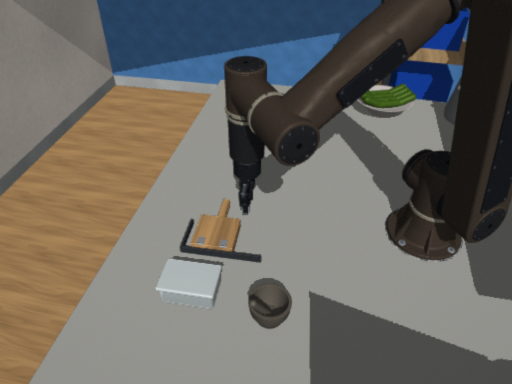

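The side view shows the body against the long arm at (215,232), with a gap to the short arm at column ~190. The gripper is free on the -x side. I'll correct the mask limit and re-measure.

```bash
sed -i 's/<150)&(P\[\.\.\.,2\]<70)/<260)\&(P[...,2]<70)/' meas.py; grep -n "near=" meas.py
python3 - <<'E'
from meas import *
for n in ['side7','scene7','wrist7']:
    try: print(n,body(dict(np.load(n+'.npz'))))
    except Exception as e: print(n,e)
E
```

```text
5:    near=(P[...,0]>450)&(P[...,0]<900)&(P[...,1]>-300)&(P[...,1]<260)&(P[...,2]<70)
side7 max() iterable argument is empty
scene7 max() iterable argument is empty
wrist7 (array([635., 127.]), (44.0, 118.0), np.float64(0.0), np.float64(38.9565270171298))
```

```bash
sed -i 's/np.zeros((500,500)/np.zeros((700,500)/; s/q\[1\]<496/q[1]<696/' meas.py
python3 - <<'E'
from meas import *
for n in ['side7','scene7','wrist7']:
    try: print(n,body(dict(np.load(n+'.npz'))))
    except Exception as e: print(n,e)
E
```

```text
side7 (array([639.118927  , 172.59887695]), (130.41661071777344, 137.16651916503906), np.float64(0.03771795104462874), np.float64(38.23316978806156))
scene7 (array([644.77229309, 168.09851074]), (134.90309143066406, 134.348388671875), np.float64(0.05549850445065074), np.float64(39.45783195978731))
wrist7 (array([635.95384216, 162.33074951]), (122.53327941894531, 118.04019927978516), np.float64(0.05549850445065074), np.float64(38.9565270171298))
```

Body at (642,168), yaw about 0.05, roughly 24 mm short of the short arm. I'll descend.

Call:
jog_arm([
  [0,0,0.04,0,0,0],
  [0,0,0.08,0,0,0],
  [0,0,0.12,0,0,0],
  [0,0,0.15,0,0,0],
  [0,0,0.168,0,0,0],
  [0,0,0.178,0,0,0],
  [0,0,0.182,0,0,0],
  [0,0,0.182,0,0,0],
])

```text
time_s: 7.72
ee_pos: [543.8, 156.5, 9.1]
eef_rot: [-0.027, 1.0, -0.0, -0.0]
ft_force: [-0.2, -0.4, -0.0]
gripper_width: 51.2
finger_force: 0.0
```

Call:
jog_arm([
  [-0.008,0,0,0,0,0],
  [-0.016,0,0,0,0,0],
  [-0.024,0,0,0,0,0],
  [-0.03,0,0,0,0,0],
  [-0.036,0,0,0,0,0],
  [-0.042,0,0,0,0,0],
  [-0.048,0,0,0,0,0],
  [-0.052,0,0,0,0,0],
])

```text
time_s: 8.38
ee_pos: [582.8, 158.4, 9.2]
eef_rot: [-0.027, 1.0, -0.0, -0.0]
ft_force: [-4.7, 0.1, 3.2]
gripper_width: 51.4
finger_force: 2.0
```

Call:
jog_arm([
  [-0.004,0,0,0,0,0],
  [-0.007,0,0,0,0,0],
  [-0.01,0,0,0,0,0],
  [-0.012,0,0,0,0,0],
  [-0.012,0,0,0,0,0],
])

```text
time_s: 8.8
ee_pos: [591.4, 159.0, 9.1]
eef_rot: [-0.027, 1.0, -0.0, -0.0]
ft_force: [-6.0, -0.1, 3.1]
gripper_width: 51.2
finger_force: 2.2
```

Call:
jog_arm([
  [-0.002,0,0,0,0,0],
  [-0.004,0,0,0,0,0],
  [-0.006,0,0,0,0,0],
  [-0.006,0,0,0,0,0],
])

```text
time_s: 9.13
ee_pos: [591.4, 158.4, 8.5]
eef_rot: [-0.027, 1.0, -0.001, -0.004]
ft_force: [-19.5, 4.9, 11.4]
gripper_width: 51.0
finger_force: 10.2
```

Contact with the short arm at 20 N. I'll retreat and check.

Call:
jog_arm([
  [0.006,0,0,0,0,0],
  [0.02,0,0,0,0,0],
  [0.04,0,0,0,0,0],
  [0.04,0,-0.03,0,0,0],
  [0.04,0,-0.08,0,0,0],
  [0.04,0,-0.13,0,0,0],
  [0.04,0,-0.18,0,0,0],
  [0.04,0,-0.2,0,0,0],
])

```text
time_s: 9.8
ee_pos: [568.8, 158.9, 165.4]
eef_rot: [-0.028, 1.0, 0.002, 0.004]
ft_force: [1.9, -0.4, 0.8]
gripper_width: 51.3
finger_force: 0.0
```

Run:
```python
from meas import *
ims=[]
for n,c in [('side',(170,190)),('scene',(250,140)),('wrist',None)]:
    s=shot(n,n+'8'); 
    try: print(n,body(s))
    except Exception as e: print(n,e)
    im=s['pixels'][:,:,::-1]
    if c: ims.append(cv2.resize(im[c[1]:c[1]+100,c[0]:c[0]+110],(400,364),interpolation=cv2.INTER_CUBIC))
cv2.imwrite('pics/z8.png',np.hstack(ims))
```

```text
side (array([664.01237488, 172.7277832 ]), (130.04754638671875, 137.31277465820312), np.float64(0.045423275026555), np.float64(38.15603670947576))
scene (array([669.28317261, 168.47369385]), (135.1659393310547, 135.4893798828125), np.float64(0.056278536011556544), np.float64(39.58433778604228))
wrist (array([665.75787354, 166.92828369]), (133.3700714111328, 124.09392547607422), np.float64(0.05080370514992332), np.float64(38.94890874872476))
```

View pics/z8.png

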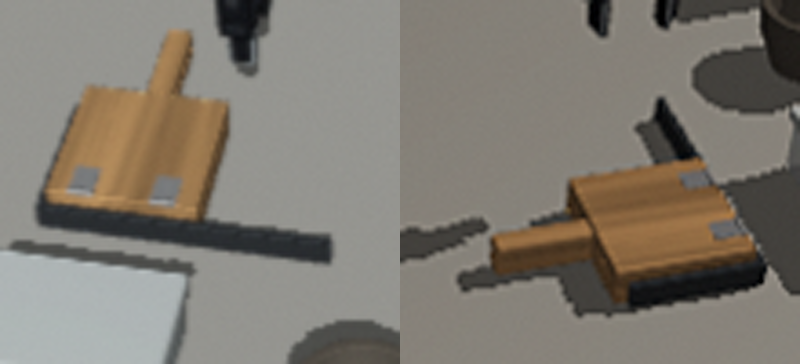

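Both views show the body seated on both arms. It moved only about 0.3 mm in y while sliding along the sloped long arm, where about 1.4 mm was expected, so there may be a gap of about 1 mm. I'll press the -y edge once more.

Call:
jog_arm([
  [-0.02,-0.02,0,0,0,-0.08],
  [-0.04,-0.04,0,0,0,-0.16],
  [-0.06,-0.06,0,0,0,-0.24],
  [-0.08,-0.08,0,0,0,-0.32],
  [-0.1,-0.1,0,0,0,-0.4],
  [-0.12,-0.12,0,0,0,-0.48],
  [-0.131,-0.131,0,0,0,-0.56],
  [-0.131,-0.131,0,0,0,-0.64],
], jaw=1)

```text
time_s: 10.62
ee_pos: [670.6, 63.0, 157.1]
eef_rot: [-0.487, 0.873, -0.0, -0.001]
ft_force: [-0.9, 0.8, -0.2]
gripper_width: 85.4
finger_force: 0.0
```

Call:
jog_arm([
  [0,0,0,0,0,-0.08],
  [0,0,0,0,0,-0.16],
  [0,0,0,0,0,-0.24],
  [0,0,0,0,0,-0.32],
  [0,0,0,0,0,-0.4],
  [0,0,0,0,0,-0.407],
  [0,0,0,0,0,-0.407],
  [0,0,0,0,0,-0.407],
])

```text
time_s: 11.28
ee_pos: [669.4, 64.9, 158.5]
eef_rot: [0.725, -0.689, -0.0, 0.0]
ft_force: [-0.6, 0.3, 0.2]
gripper_width: 85.6
finger_force: 0.0
```

Run:
```python
from meas import *
o=robot.observe(); p=o['ee_pos'];M=R.from_quat(o['eef_rot']).as_matrix(); print(o['time_s'],p,M[:,0].round(3))
s=shot('wrist','w9')
P=cloud(s); q=(P-p)@M
h=q[(P[...,2]>25)&(P[...,2]<45)&(q[...,0]>0)&(abs(q[...,1])<40)]; print('handle', np.percentile(h,[1,50,99],axis=0).round(1))
b=q[(P[...,2]>33)&(P[...,2]<45)&(abs(q[...,1])>25)&(abs(q[...,1])<60)]; print('edge',np.percentile(b,[1,50,99],axis=0).round(1))
```

```text
11.2833 [669.39970257  64.93653481 158.52079501] [ 0.05  -0.999  0.   ]
handle [[  0.8 -14.6 119.9]
 [ 26.1  -3.2 121.6]
 [ 49.2   8.8 125.6]]
edge [[-156.6  -59.3  117.7]
 [ -92.7   25.1  119.3]
 [ -40.5   59.3  123.4]]
```

Call:
jog_arm([
  [0,-0.004,0.05,0,0,0],
  [0,-0.004,0.09,0,0,0],
  [0,-0.004,0.13,0,0,0],
  [0,-0.004,0.165,0,0,0],
  [0,-0.004,0.19,0,0,0],
  [0,-0.004,0.202,0,0,0],
  [0,-0.004,0.206,0,0,0],
  [0,-0.004,0.206,0,0,0],
])

```text
time_s: 12.0
ee_pos: [672.7, 65.1, 4.5]
eef_rot: [0.726, -0.688, -0.0, 0.0]
ft_force: [0.7, -0.4, 0.2]
gripper_width: 85.4
finger_force: 0.0
```

Call:
jog_arm([
  [-0.01,0,0,0,0,0],
  [-0.02,0,0,0,0,0],
  [-0.028,0,0,0,0,0],
  [-0.033,0,0,0,0,0],
  [-0.036,0,0,0,0,0],
  [-0.038,0,0,0,0,0],
  [-0.038,0,0,0,0,0],
])

```text
time_s: 12.58
ee_pos: [671.1, 94.0, 5.0]
eef_rot: [0.726, -0.688, 0.0, -0.0]
ft_force: [1.1, -0.1, -0.4]
gripper_width: 85.0
finger_force: 0.0
```

Call:
jog_arm([
  [-0.001,0,0,0,0,0],
  [-0.002,0,0,0,0,0],
  [-0.003,0,0,0,0,0],
  [-0.004,0,0,0,0,0],
  [-0.005,0,0,0,0,0],
  [-0.005,0,0,0,0,0],
])

```text
time_s: 13.08
ee_pos: [670.9, 95.0, 4.8]
eef_rot: [0.726, -0.688, 0.0, 0.001]
ft_force: [2.8, -10.2, 0.7]
gripper_width: 85.3
finger_force: 5.1
```

Call:
jog_arm([
  [-0.001,0,0,0,0,0],
  [-0.003,-0.001,0,0,0,0],
  [-0.003,-0.002,0,0,0,0],
  [-0.003,-0.003,0,0,0,0],
  [-0.003,-0.003,0,0,0,0],
])

```text
time_s: 13.5
ee_pos: [670.8, 95.0, 4.5]
eef_rot: [0.726, -0.688, -0.0, 0.004]
ft_force: [-2.2, -16.9, 5.8]
gripper_width: 85.3
finger_force: 8.6
```

Solid against the stop, and it matches the predicted flush position. I'll back out and lift well clear.

Call:
jog_arm([
  [0.006,0.001,0,0,0,0],
  [0.02,0.003,0,0,0,0],
  [0.038,0.003,0,0,0,0],
  [0.038,0.003,-0.03,0,0,0],
  [0.038,0.003,-0.08,0,0,0],
  [0.038,0.003,-0.13,0,0,0],
  [0.038,0.003,-0.18,0,0,0],
  [0.038,0.003,-0.23,0,0,0],
])

```text
time_s: 14.17
ee_pos: [672.2, 70.3, 179.2]
eef_rot: [0.726, -0.688, -0.0, -0.0]
ft_force: [1.4, -0.4, -0.5]
gripper_width: 85.3
finger_force: 0.0
```

Call:
jog_arm([
  [0.05,0,-0.05,0,0,0],
  [0.1,0,-0.05,0,0,0],
  [0.15,0,-0.05,0,0,0],
  [0.2,0,-0.05,0,0,0],
  [0.2,0,-0.05,0,0,0],
  [0.2,0,-0.05,0,0,0],
  [0.2,0,-0.05,0,0,0],
])

```text
time_s: 14.75
ee_pos: [680.2, -79.4, 214.6]
eef_rot: [0.725, -0.688, -0.0, -0.0]
ft_force: [0.6, -0.8, -0.5]
gripper_width: 85.0
finger_force: 0.0
```

Run:
```python
from meas import *
o=robot.observe(); print(o['time_s'],o['ee_pos'],o['ft_force'])
ims=[]
for n,c in [('side',(170,190)),('scene',(250,140)),('wrist',None)]:
    s=shot(n,n+'10')
    try: print(n,body(s))
    except Exception as e: print(n,e)
    im=s['pixels'][:,:,::-1]
    ims.append(cv2.resize(im[c[1]:c[1]+100,c[0]:c[0]+110],(400,364),interpolation=cv2.INTER_CUBIC) if c else cv2.resize(im,(312,234)))
cv2.imwrite('pics/z10.png',np.vstack([np.hstack(ims[:2]),np.pad(ims[2],((0,0),(244,244),(0,0)))]))
```

```text
14.75 [680.2404886  -79.39264092 214.63619421] [ 0.63635596 -0.79082454 -0.52113968]
side (array([664.25140381, 173.22375488]), (129.82032775878906, 136.44273376464844), np.float64(0.05258306294274614), np.float64(38.14585761286054))
scene (array([669.49536133, 168.4574585 ]), (135.58779907226562, 135.54562377929688), np.float64(0.056278536011556544), np.float64(39.43746160659475))
wrist max() iterable argument is empty
```

View pics/z10.png

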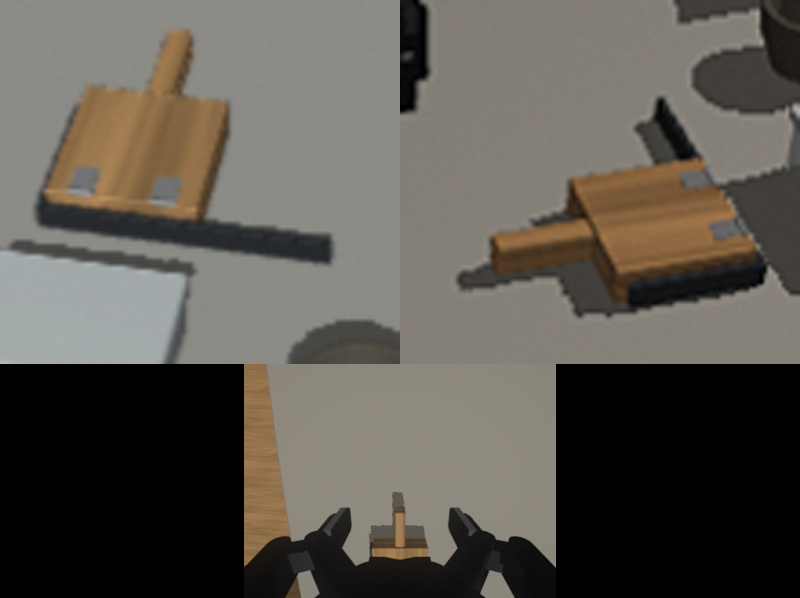

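The body sits flush in the corner, with the hinges along the long arm and the +x edge along the short arm. Its yaw of 0.053 matches the stop, and the arm is clear.

```bash
python3 -c "
from rig import robot
print(robot.hand_in())"
```

```text
the job is handed in; nothing more can be done
None
```

The tostonera is pushed flush into the corner stop, with the hinged edge on the long arm and the +x edge on the short arm; the gripper ended clear and the job was handed in at about 15 s (no verdict was returned).

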